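Load a slide tray into the drying rack

ROBOT

A 6-joint arm with a two-finger parallel gripper is mounted at the origin on a cart in front of the work surface, level with it; the furniture and walls round the work are solid. World frame = base frame: x ahead of the robot, y to its left, z up, the work surface at z = 0. Lengths are in m, angles in rad, forces in N, time in s.
With the tool pointing down it reaches from about 0.25 to 0.725 m from the base axis. Payload 4 kg.
Tool frame: the origin (TCP) lies midway between the tips of the shut fingers; the grasp point (between the pads) lies grip_point_offset behind it (grip_point_offset is the distance from the TCP to the grasp point, in m); z points along the fingers, y is the line along which they close (so a half turn about z gives the same grasp; the last joint's range is limited). The gripper opens to 85 mm and grips with 20 to 120 N. Pads are 22 mm wide; open, the fingers measure 114 mm over their backs; the gripper's body (76 mm by 85 mm) begins 54 mm behind the grasp point. The pads swing forward as they close: fully open they stand 13 mm farther back than shut.
Start: joints at [1.222, 0.241, 0.005, 1.335, 0, 1.571], TCP at [0.171, 0.47, 0.231] pointing down, gripper open.
Joint ranges: [-2.72, 2.72], [-1.05, 1.87], [-1.09, 1.28], [-1.99, 2.15], [-1.42, 1.44], [-3.14, 3.14]. Speed limits (rad/s): [2.79, 2.79, 3.14, 3.14, 3.14, 3.14].

INTERFACE

Orientations are given as a unit quaternion [x, y, z, w].
In Python, from workcell import * gives the robot as it stands. The module is installed in compiled form; this text tells all that it offers.
- The arm moves only by the tool arm_command, never from a script. Its arguments are lists of equal length, an entry for each row: "slide": the shift along the tool's x, y, z in cm, a list of three; "spin": the turn about the tool's z in degrees. A call has exactly 5 rows; each row is the pose to reach, as a shift and turn from the pose commanded when the call began, along the tool's axes at that moment; what a row does not reach only later rows make up. A row lasts 1/8 s, in which the tool goes at most 62.5 mm and 10.7 degrees, less where a joint would pass 70% of its speed; a pose out of reach is approached as far as the arm can. A call with a gripper value outside its range is refused whole. "jaw" is the finger opening in cm, from 0 to 8.54, set as the call begins (left out, the last holds). The fingers move at their own pace and stop on an object; the grip force is fixed at half the most. Time passes only in rows, so rows that repeat a pose let the fingers close, or fill a call up. It gives the time, the measured TCP pose, the force, the opening and the grip force at its end, in the units of the state.
- get_obs(): the state, without advancing time (a new reading comes with each control period).
- camera(name): name is "scene" or "side" or "wrist"; returns a dict with "pixels" (384x512x3 uint8, red, green, blue), "range_z" (384x512 float32, m along the optical axis (not along the pixel's ray), 0 where there is no reading), "intrinsics" (3x3 intrinsics, pixels), "rvec" (rotation vector, rad) and "tvec" (3), from world to camera coordinates, as OpenCV has them. Camera axes: x right, y down, z forward; pixel columns grow to the right and rows downward; lengths in m; the calibration is good to about 2 mm. A picture is of the moment at which its call begins.
- job_done(): hands the job in; it is judged then, once.
Trained networks look in a picture, given as the dict that the camera call returned (one of the last four; its "shot" number tells which), for a name from the list of things; names that differ only in an ending like _2 or _b are one class to them, and where a whole thing is asked for, a point or a joint stands for the part that bears it (a point fixed in the world has none). Each returns a list of dicts, best first, with "confidence" (0 to 1); they miss things now and then, are a little off and sometimes report something else, mostly with a low value. They report only what shows in the picture. A call takes as long as a camera call.
- recognise(picture, thing): "centre" ([column, row] in pixels, amid what is visible of it).
- landmark_of(picture, thing): "centre" ([column, row] in pixels: a listed point, or the origin of a listed thing).
The state is a dict: "clock": time; "joint_pos": joint angles; "joint_vel": joint speeds; "tau": joint torques, N m; "eef_pos": TCP position; "tool_rot": TCP orientation; "ft_force": force on the tool from outside, world axes, zero at the start; "ft_torque": the same for the moment, N m; "grip_width": finger opening in m; "grasp_force": force on a finger pad.
Only numpy, scipy, OpenCV 4.12 (cv2) and the standard library are available. Lean on these libraries where they do the work, as an engineer would, in place of code of your own. Each camera call takes 0.05 s, during which the arm holds its last target. There are 200 camera calls.

TASK

Put the loose tray of wet microscope slides away on the empty upper level of the drying rack: feed it in from the front under the clear cover, raised over the small front stops, as far as it goes, and let it down so that it lies flat on both runners behind the stops, with its black pull sticking out at the front. Keep the tray about level all the way, because the mounts are still wet, and leave the tray below and the other things where they are.

Things in the scene. Friction and masses are not known exactly. Their poses are not given: they have to be found in the camera images.
- tray: The loose tray to put away: a shallow aluminium pan with four glass slides (fixed to it), on the desk at the left. Pan 120 mm long (x), 92 mm wide (y), walls 10 mm high; 0.08 to 0.13 kg. Origin: centre of the pan's underside; x points from the pull to the rear edge (which enters the rack first), z up. A tongue 30 mm wide, 2 mm thick runs at floor level from the pan's front edge to the pull.
- tray_pull (a point): Centre of the loose tray's black pull, 109 mm in front of the tray's origin (x = -109 mm), 29 mm above its underside. An upright block 16 mm (tray x) by 46 mm (tray y), 26 mm high (16 to 42 mm above the underside), on a riser 14 x 24 mm on the tongue; 41 mm are free between it and the pan. Can be gripped from above across either direction.
- tray_front (a point): Middle of the front edge of the loose tray's pan, on the underside (x = -60 mm).
- tray_rear (a point): Middle of the rear edge of the loose tray's pan, on the underside (x = +60 mm).
- rack: Drying rack, fixed on the desk: grey sheet-metal sides and a clear cover, 136 mm deep (x), 107 mm wide (y), 97 mm high, open at the front. Origin: centre of its underside; x points from the open front to the back, z up. Two levels 46 mm apart; the lower holds a tray already. The side walls are 102 mm apart inside (5 mm play each side of a tray) and flare 6 mm outward over 13 mm before the front.
- upper_seat (a point): Where the origin of a tray seated on the upper level lies: middle of the plane of the upper runners' tops, 62 mm above the desk, over the rack's origin; axes as the rack's. The two runners are ledges 12 mm wide along the side walls. The cover spans the whole rack; its underside is 32 mm above this point, its top 35 mm.
- upper_stops (a point): Middle between the two upturned front stops of the upper runners, on their tops: 6 mm above the runners, 65.5 mm in front of the upper seat. The stops are 3 mm thick and 78 mm apart (the tray's tongue passes between). Rear stops, 16 mm high, stand 128 mm behind the front ones (inner faces), so a seated tray has 4 mm play at each end.
- lower_tray: Another tray of the same shape and size, lying loose on the rack's lower runners, 46 mm under the upper seat; the top of its pull is 58 mm above the desk, straight below where the loose tray's pull will be. Leave it in place.
- dropper_bottle: Small glass dropper bottle with a black rubber bulb, 39 x 28 mm and 104 mm tall, standing loose beside the rack, about 100 mm to the left of its middle. Origin at its underside. Leave it standing.
- tweezers: Loose tweezers, 122 mm long and 9 mm high, on the desk before the rack. Leave them.
- slide_box: Loose closed slide box, 72 x 98 x 38 mm, near the desk's front edge. Leave it.
- pin_tin: Loose round tin, 55 mm across and 23 mm high, near the desk's front edge. Leave it.
- petri_dish: Loose petri dish, 64 mm across and 15 mm high, near the desk's front edge. Leave it.

How it is judged:
By the outcome, as a careful person would: the job done as asked, in the order asked, and still so for the second after the job is handed in, with the robot touching nothing.
It also fails if it takes over 43 s, if anything falls off the work surface, if the arm or the gripper's body presses on something with over 40 N, if the wrist force passes 120 N, or if a joint passes its speed limit or range.

## Working session

There is one attempt and no reset: what is moved stays moved. The work goes in short steps, Python scripts to look and compute and a tool call to move; the robot and the scene stay as the last step left them, time stands still between calls to the robot, and variables do not carry over. Pictures are saved under pics/ and viewed, at most 10 in all, crops included, and the job is handed in when it is done.

Besides the shell and the picture viewer there is one more tool, called after "Request:" by a JSON object that holds its "name" and its "arguments". arm_command: Moves the arm, as the interface text tells. Its arguments: {"type":"object","properties":{"slide":{"type":"array","items":{"type":"array","items":{"type":"number"}}},"spin":{"type":"array","items":{"type":"number"}},"jaw":{"type":"number"}},"required":["slide","spin"]}

```bash
mkdir -p pics
cat > h.py <<'E'
from workcell import *
import numpy as np, cv2
from scipy.spatial.transform import Rotation as R
def cam(n,save=None):
    p=camera(n)
    if save: cv2.imwrite('pics/'+save,cv2.cvtColor(p['pixels'],cv2.COLOR_RGB2BGR))
    return p
def w(p,u,v,z=None):
    """world point of pixel by depth, or by plane height z"""
    M=cv2.Rodrigues(np.array(p['rvec'],float))[0]; t=np.array(p['tvec'],float).ravel()
    d=np.linalg.inv(p['intrinsics'])@[u,v,1]; o=-M.T@t; r=M.T@d
    if z is not None: return o+r*(z-o[2])/r[2]
    D=p['range_z'][int(round(v)),int(round(u))]
    return o+r*D
def cloud(p):
    M=cv2.Rodrigues(np.array(p['rvec'],float))[0]; t=np.array(p['tvec'],float).ravel()
    v,u=np.mgrid[0:384,0:512]; d=np.linalg.inv(p['intrinsics'])@np.stack([u.ravel(),v.ravel(),np.ones(u.size)])
    return ((M.T@(d*p['range_z'].ravel()-t[:,None])).T).reshape(384,512,3)
Z={'tray':0,'tray_pull':.029,'tray_front':0,'tray_rear':0,'rack':0,'upper_seat':.062,'upper_stops':.068,'lower_tray':.016,'dropper_bottle':0,'tweezers':0}
E
python3 - <<'E'
from h import *
o=get_obs(); print({k:np.round(v,3) for k,v in o.items()}); 
try: print(grip_point_offset)
except Exception as e: print(e)
for n in ['scene','side','wrist']:
    p=cam(n,n+'0.png')
    print(n, np.round(-cv2.Rodrigues(np.array(p['rvec'],float))[0].T@np.array(p['tvec']).ravel(),3))
    for k in Z:
        for d in landmark_of(p,k)[:2]:
            c=d['centre']; print(k,np.round(c,1),round(d['confidence'],2),np.round(w(p,*c,z=Z[k]),4))
E
cd pics; python3 -c "
import cv2,numpy as np
a=[cv2.imread(n+'0.png') for n in ['scene','side','wrist']]
cv2.imwrite('m0.png',cv2.resize(np.vstack([np.hstack(a[:2]),np.hstack([a[2],a[2]*0])]),(800,600)))"
```

```text
{'clock': np.float64(0.0), 'joint_pos': array([ 1.222,  0.241,  0.004,  1.335, -0.   ,  1.571]), 'joint_vel': array([-0.001, -0.002, -0.001,  0.002,  0.001,  0.002]), 'tau': array([-0.0000e+00, -3.7231e+01,  2.5241e+01,  1.7000e-02,  0.0000e+00,
       -0.0000e+00]), 'eef_pos': array([0.171, 0.469, 0.23 ]), 'tool_rot': array([ 0.174,  0.985, -0.001, -0.   ]), 'ft_force': array([-0.278,  0.149,  0.245]), 'ft_torque': array([0.029, 0.002, 0.002]), 'grasp_force': np.float64(0.0), 'grip_width': np.float64(0.086)}
0.0187
scene [-0.509 -0.424  0.762]
tray [167.7 215.2] 0.89 [0.4065 0.4183 0.    ]
tray_pull [200.3 215.1] 0.87 [0.4247 0.3001 0.029 ]
tray_front [186.1 222. ] 0.68 [0.4051 0.3427 0.    ]
tray_front [170.1 218.3] 0.56 [0.3959 0.3997 0.    ]
tray_rear [152.4 216.1] 0.75 [0.3767 0.4568 0.    ]
tray_rear [282.9 192.8] 0.7 [0.7345 0.1672 0.    ]
rack [282.5 191.6] 0.61 [0.7416 0.1724 0.    ]
upper_seat [275.8 173.5] 0.78 [0.7458 0.2042 0.062 ]
upper_stops [275.7 183.3] 0.8 [0.6697 0.1649 0.068 ]
lower_tray [273.8 185.7] 0.71 [0.7381 0.2063 0.016 ]
dropper_bottle [242.3 194.3] 0.58 [
[... 457 characters left out ...]
rack [205.3 195.7] 0.67 [0.7437 0.1922 0.    ]
upper_seat [206.5 177.6] 0.62 [0.7359 0.1887 0.062 ]
upper_stops [228.  179.5] 0.74 [0.6751 0.172  0.068 ]
lower_tray [351.4 198.6] 0.57 [0.3843 0.0077 0.016 ]
dropper_bottle [207.5 195.4] 0.31 [0.7393 0.1878 0.    ]
tweezers [242.6 240.3] 0.64 [0.549  0.2894 0.    ]
wrist [0.096 0.497 0.374]
tray [271.  328.3] 0.57 [0.4064 0.4138 0.    ]
tray [308.9 309.1] 0.19 [0.3938 0.4732 0.    ]
tray_pull [197.6 377.2] 0.84 [0.4253 0.2988 0.029 ]
tray_front [228.8 346.9] 0.83 [0.4164 0.3462 0.    ]
tray_rear [307.8 310.9] 0.8 [0.3961 0.4709 0.    ]
upper_seat [231.2 344.1] 0.31 [0.3603 0.3755 0.062 ]
dropper_bottle [228.6 345.7] 0.38 [0.4143 0.3467 0.    ]
```

View pics/m0.png

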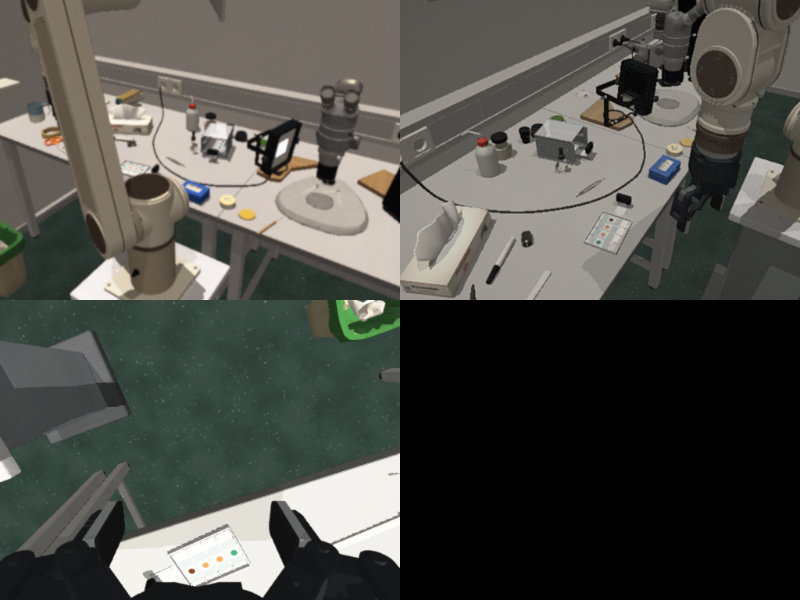

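The mosaic shows the tray on the desk at the left (side view about 606,230, pull about 623,198). The rack is at about (562,140) in the side view and (215,140) in the scene view. The bottle is on the rack's left and the tweezers are in front of it. Next I'll refine the poses with depth.

Run:
```python
from h import *
def rect(P): 
    r=cv2.minAreaRect((P*1000).astype(np.float32)); return np.round(r[0],1),np.round(r[1],1),round(r[2],1)
crops=[]
for n,c0 in [('scene',(270,180)),('side',(215,180)),('side',(275,285))]:
    p=cam(n); C=cloud(p); P=C.reshape(-1,3)
    m=(np.hypot(P[:,0]-.427,P[:,1]-.302)<.04)&(P[:,2]>.02)&(P[:,2]<.06)
    print(n,'pull',m.sum(), P[m].mean(0) if m.any() else '', rect(P[m][:,:2]) if m.sum()>3 else '')
    m=(np.hypot(P[:,0]-.405,P[:,1]-.412)<.1)&(P[:,2]>.004)&(P[:,2]<.02)
    print('pan',m.sum(), rect(P[m][:,:2]) if m.sum()>3 else '')
    m=(np.hypot(P[:,0]-.74,P[:,1]-.185)<.09)&(P[:,2]>.03)&(P[:,2]<.12)
    Q=P[m]; print('rack',m.sum(), rect(Q[:,:2]), 'z',np.percentile(Q[:,2],[50,95,99]))
    for a,b in [(.065,.09),(.09,.105)]:
        q=Q[(Q[:,2]>a)&(Q[:,2]<b)]; print(a,len(q),rect(q[:,:2]) if len(q)>3 else '')
    x,y=c0; crops.append(cv2.resize(p['pixels'][y-50:y+50,x-66:x+66,::-1],(400,300),interpolation=2))
crops.append(crops[0]*0); cv2.imwrite('pics/c1.png',np.vstack([np.hstack(crops[:2]),np.hstack(crops[2:])]))
```

```text
scene pull 84 [0.41270981 0.29711384 0.0335545 ] (array([416.5, 300.3]), array([51. , 17.7]), 9.1)
pan 87 (array([400.3, 409.2]), array([ 96.4, 123.6]), 7.9)
rack 754 (array([738.6, 188.4]), array([146.3, 110.8]), 13.7) z [0.09341635 0.09654184 0.09725097]
0.065 54 (array([737.3, 188.1]), array([144.5, 109.7]), 14.2)
0.09 557 (array([739.4, 188.7]), array([143.8, 111.1]), 14.2)
side pull 230 [0.41756988 0.30513247 0.03576535] (array([419.3, 302.1]), array([44.9, 16.8]), 9.1)
pan 1529 (array([422.1, 408.4]), array([192.4, 161.6]), 83.2)
rack 2215 (array([738.5, 187.5]), array([144.6, 116.6]), 13.0) z [0.09645225 0.10014134 0.10105966]
0.065 417 (array([739. , 186.9]), array([141.2, 114. ]), 13.1)
0.09 1239 (array([739.9, 187.9]), array([141.5, 116.7]), 12.9)
side pull 228 [0.41750217 0.30507061 0.03596752] (array([419.2, 302.5]), array([45.4, 16.2]), 10.5)
pan 1549 (array([407.2, 415.2]), array([185.8, 177.3]), 67.5)
rack 2209 (array([737.9, 187.7]), array([145.9, 116.2]), 14.2) z [0.09647149 0.10012422 0.10085167]
0.065 411 (array([737.7, 188.1]), array([148.4, 113.6]), 15.6)
0.09 1238 (array([740. , 186.9]), array([141.2, 113.9]), 13.5)
```

View pics/c1.png

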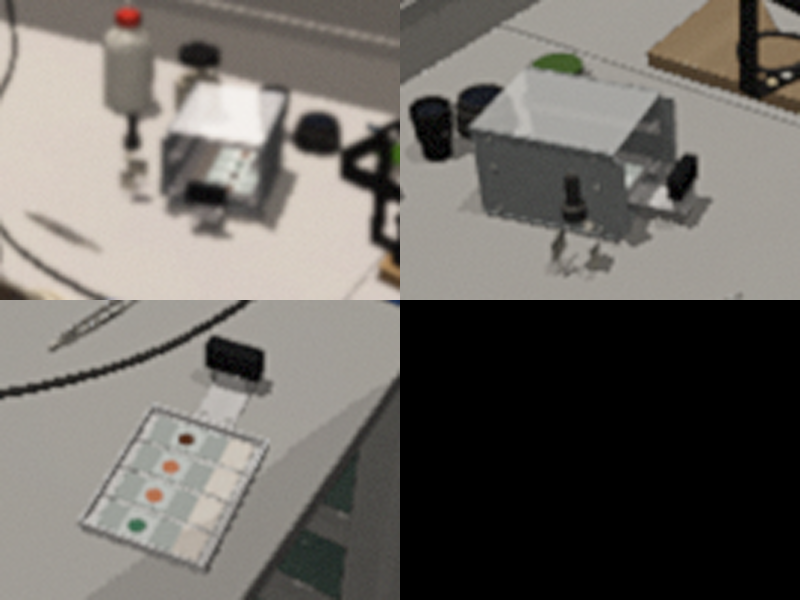

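Request:
{"name": "arm_command", "arguments": {"slide": [[-6,-1.5,2],[-12,-3,5],[-18,-4.5,8],[-24,-6,11],[-28.9,-7.25,12]], "spin": [-6,-12,-18,-24,-29.5], "jaw": 4.2}}

```text
clock: 2.42
eef_pos: [0.4107, 0.3069, 0.1127]
tool_rot: [-0.085, 0.996, -0.0, -0.001]
ft_force: [0.1, 1.2, -0.1]
grip_width: 0.042
grasp_force: 0.0
```

Request:
{"name": "arm_command", "arguments": {"slide": [[0,0,0],[0,0,0],[0,0,0],[0,0,0],[0,0,0]], "spin": [0,0,0,0,0]}}

```text
clock: 3.05
eef_pos: [0.4094, 0.3091, 0.1143]
tool_rot: [-0.084, 0.996, 0.0, 0.0]
ft_force: [0.6, -0.3, -0.3]
grip_width: 0.0422
grasp_force: 0.0
```

```bash
cat >> h.py <<'E'
def tool():
    o=get_obs(); A=R.from_quat(o['tool_rot']).as_matrix()
    return o,A
def delta(target):
    o,A=tool(); return np.round(A.T@(np.array(target)-o['eef_pos'])*100,2)
def show():
    o,A=tool(); print('t',round(float(o['clock']),2),'pos',np.round(o['eef_pos'],4),'yaw y',round(np.degrees(np.arctan2(A[1,1],A[0,1])),2),'tilt z',np.round(A[:,2],3),'F',np.round(o['ft_force'],1),'w',round(float(o['grip_width']),4),'g',round(float(o['grasp_force']),1))
E
python3 - <<'E'
from h import *
show()
for n in ['wrist','side']:
    p=cam(n,n+'2.png')
    for k in ['tray','tray_pull','tray_front','tray_rear']:
        for d in landmark_of(p,k)[:1]:
            c=d['centre']; print(n,k,np.round(c,1),round(d['confidence'],2),np.round(w(p,*c,z=Z[k]),4))
    P=cloud(p).reshape(-1,3)
    m=(np.hypot(P[:,0]-.418,P[:,1]-.302)<.035)&(P[:,2]>.025)&(P[:,2]<.048)
    if m.sum()>3: print(m.sum(),cv2.minAreaRect((P[m][:,:2]*1000).astype(np.float32)),np.percentile(P[m][:,2],[50,95]))
E
```

```text
t 3.05 pos [0.4094 0.3091 0.1143] yaw y 99.62 tilt z [ 0.001  0.    -1.   ] F [ 0.6 -0.3 -0.3] w 0.0422 g 0.0
wrist tray [369.3 200.9] 0.72 [0.4028 0.4084 0.    ]
wrist tray_pull [239.2 213.7] 0.92 [0.4208 0.3016 0.029 ]
wrist tray_front [298.3 201.2] 0.97 [0.4129 0.3496 0.    ]
wrist tray_rear [441.1 201.5] 0.89 [0.3932 0.468  0.    ]
1380 ((419.781982421875, 301.5085144042969), (45.26959991455078, 15.950010299682617), 8.352070808410645) [0.04162149 0.04297136]
side tray [268.3 295.6] 0.6 [0.4041 0.4035 0.    ]
side tray_pull [286.2 254.6] 0.87 [0.4195 0.302  0.029 ]
side tray_rear [273.  277.6] 0.67 [0.4223 0.3544 0.    ]
207 ((418.97607421875, 301.7461853027344), (45.04853057861328, 19.719701766967773), 8.713951110839844) [0.04011753 0.04414464]
```

View pics/wrist2.png

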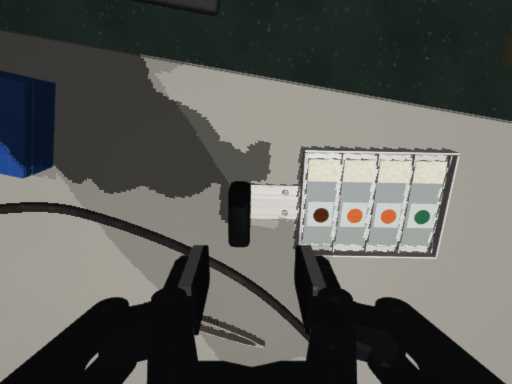

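Wrist view: the pull is at (239,214), the pan spans (300–455, 150–257), and the tongue lies between them. It all agrees with the depth fit, so I'll go down and grip across tray x.

Request:
{"name": "arm_command", "arguments": {"slide": [[-0.9,-0.95,0],[-0.9,-0.95,2.5],[-0.9,-0.95,5.5],[-0.9,-0.95,8.5],[-0.9,-0.95,10.2]], "spin": [0,0,0,0,0]}}

```text
clock: 4.18
eef_pos: [0.4203, 0.2992, 0.0103]
tool_rot: [-0.083, 0.997, -0.001, -0.001]
ft_force: [0.5, -0.1, 0.3]
grip_width: 0.042
grasp_force: 0.0
```

Request:
{"name": "arm_command", "arguments": {"slide": [[0,0,0],[0,0,0],[0,0,0],[0,0,0],[0,0,0]], "spin": [0,0,0,0,0], "jaw": 2.6}}

```text
clock: 4.8
eef_pos: [0.4206, 0.3006, 0.0124]
tool_rot: [-0.083, 0.997, 0.0, 0.0]
ft_force: [-0.5, -0.3, 0.2]
grip_width: 0.0259
grasp_force: 0.0
```

Request:
{"name": "arm_command", "arguments": {"slide": [[0,0,0],[0,0,0],[0,0,0],[0,0,0],[0,0,0]], "spin": [0,0,0,0,0], "jaw": 0.5}}

```text
clock: 5.42
eef_pos: [0.4208, 0.3007, 0.0124]
tool_rot: [-0.083, 0.997, 0.0, 0.0]
ft_force: [-0.8, 0.1, 5.4]
grip_width: 0.0155
grasp_force: 59.2
```

Request:
{"name": "arm_command", "arguments": {"slide": [[0,0,-0.5],[0,0,-2],[0,0,-4.5],[0,0,-7],[0,0,-9]], "spin": [0,0,0,0,0]}}

```text
clock: 6.05
eef_pos: [0.4205, 0.3004, 0.1036]
tool_rot: [-0.083, 0.997, 0.0, 0.0]
ft_force: [0.8, 0.5, -0.5]
grip_width: 0.0153
grasp_force: 58.5
```

Request:
{"name": "arm_command", "arguments": {"slide": [[0,0,-1.5],[0,0,-2.5],[0,0,-3],[0,0,-3],[0,0,-3]], "spin": [0,0,0,0,0]}}

```text
clock: 6.68
eef_pos: [0.42, 0.3001, 0.1312]
tool_rot: [-0.083, 0.997, -0.0, -0.001]
ft_force: [0.2, 0.6, -0.7]
grip_width: 0.0151
grasp_force: 58.5
```

Run:
```python
from h import *
show()
p=cam('wrist'); q=cam('side','side3.png')
C=cloud(q).reshape(-1,3)
o,A=tool()
L=(C-o['eef_pos'])@A   # tool frame
m=(abs(L[:,0])<.07)&(L[:,1]>-.04)&(L[:,1]<.2)&(abs(L[:,2]-.0)<.05)
X=L[m]; 
from numpy.linalg import lstsq
pan=X[(X[:,1]>.055)&(X[:,1]<.165)&(abs(X[:,0])<.04)]
s=lstsq(np.c_[pan[:,:2],np.ones(len(pan))],pan[:,2],rcond=None)[0]; print(len(pan),'pan plane slopes',s)
for k in ['tray','tray_front','tray_rear']:
    for d in landmark_of(p,k)[:1]: print(k,np.round((w(p,*d['centre'],z=o['eef_pos'][2]-.012)-o['eef_pos'])@A,4),d['confidence'])
cv2.imwrite('pics/c3.png',cv2.resize(q['pixels'][150:342,150:406,::-1],(640,480)))
```

```text
t 6.67 pos [0.42   0.3001 0.1312] yaw y 99.52 tilt z [-0.001 -0.001 -1.   ] F [ 0.2  0.6 -0.7] w 0.0151 g 58.5
1574 pan plane slopes [-0.00090434  0.0006154   0.00800081]
tray [1.00e-04 1.10e-01 1.19e-02] 0.92
tray_front [0.0003 0.0479 0.012 ] 0.91
```

View pics/c3.png

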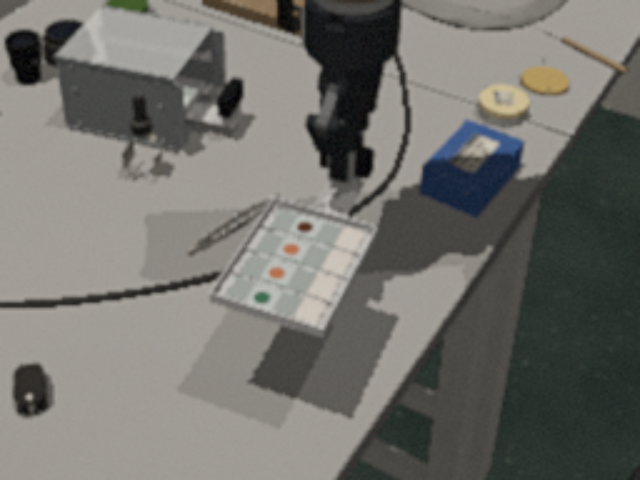

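It's gripped, with the pan level and the wrist view showing the tray origin 110 mm from the tool. I'll carry it to the front of the rack.

Request:
{"name": "arm_command", "arguments": {"slide": [[-0.1,-0.6,0],[-0.4,-2,0],[-0.7,-3.5,0],[-1.0,-5,0],[-1.2,-6,0]], "spin": [3,9,16,23,29]}}

```text
clock: 7.55
eef_pos: [0.4422, 0.2425, 0.1318]
tool_rot: [0.171, 0.985, -0.0, -0.0]
ft_force: [0.5, -0.3, -0.9]
grip_width: 0.0151
grasp_force: 58.4
```

Request:
{"name": "arm_command", "arguments": {"slide": [[-0.8,-0.9,0],[-1.6,-1.9,0],[-2.4,-2.8,0],[-3.2,-3.8,0],[-4,-4.7,0]], "spin": [6,12,18,24,29]}}

```text
clock: 8.18
eef_pos: [0.4642, 0.1851, 0.1318]
tool_rot: [0.412, 0.911, -0.0, -0.0]
ft_force: [0.0, -0.0, -1.0]
grip_width: 0.0149
grasp_force: 58.4
```

Request:
{"name": "arm_command", "arguments": {"slide": [[-1.5,-0.6,0],[-3,-1.1,0],[-4.4,-1.7,0],[-5.4,-2,0],[-5.8,-2.2,0]], "spin": [7,14,20.5,26,27.8]}}

```text
clock: 8.8
eef_pos: [0.4862, 0.1271, 0.1318]
tool_rot: [0.618, 0.786, -0.0, -0.0]
ft_force: [-0.4, 0.8, -0.6]
grip_width: 0.015
grasp_force: 58.4
```

Run:
```python
from h import *
show()
o,A=tool()
for n in ['wrist','scene','side']:
    p=cam(n,n+'4.png')
    for k in ['tray','rack','upper_seat','upper_stops','lower_tray']:
        for d in landmark_of(p,k)[:2]:
            z=o['eef_pos'][2]-.012 if k=='tray' else Z[k]
            print(n,k,np.round(d['centre'],1),round(d['confidence'],2),np.round(w(p,*d['centre'],z=z),4))
    P=cloud(p).reshape(-1,3); P=P[(np.hypot(P[:,0]-.74,P[:,1]-.188)<.095)]
    for a,b in [(.03,.06),(.06,.09),(.09,.103)]:
        q=P[(P[:,2]>a)&(P[:,2]<b)]
        if len(q)>20: print(a,len(q),[np.round(x,1) for x in cv2.minAreaRect((q[:,:2]*1000).astype(np.float32))],round(float(np.median(q[:,2])),4))
```

```text
t 8.8 pos [0.4862 0.1271 0.1318] yaw y 13.63 tilt z [-0.  0. -1.] F [-0.4  0.8 -0.6] w 0.015 g 58.4
wrist tray [458.7 246.9] 0.65 [0.5935 0.1538 0.1198]
0.03 29 [array([657. , 223.9]), array([0.6, 8.7]), np.float64(80.4)] 0.0338
scene tray [265.3 180. ] 0.88 [0.5843 0.1593 0.1198]
scene rack [281.3 191.9] 0.78 [0.7374 0.1751 0.    ]
scene upper_seat [275.4 175.2] 0.62 [0.7333 0.1992 0.062 ]
scene upper_stops [273.  184.6] 0.67 [0.6567 0.1683 0.068 ]
scene lower_tray [277.3 188.1] 0.68 [0.7286 0.1873 0.016 ]
0.03 61 [array([745.5, 141.3]), array([142.4,  16.4]), np.float64(14.8)] 0.0499
0.06 56 [array([749.4, 143.1]), array([149.8,  16.4]), np.float64(14.6)] 0.0728
0.09 386 [array([741.4, 187.4]), array([140.4, 108.7]), np.float64(14.4)] 0.0943
side tray [259.9 169. ] 0.7 [0.5866 0.1507 0.1198]
side tray [277.2 174. ] 0.52 [0.5373 0.1472 0.1198]
side rack [207.6 195.9] 0.56 [0.7376 0.1895 0.    ]
side upper_seat [206.9 178.7] 0.7 [0.7316 0.1923 0.062 ]
side upper_stops [229.1 176.9] 0.66 [0.68   0.1602 0.068 ]
0.03 482 [array([704.2, 204. ]), array([179.8, 110.7]), np.float64(60.3)] 0.0439
0.06 450 [array([735.9, 187.7]), array([147.7, 112.6]), np.float64(12.7)] 0.0757
0.09 1242 [array([738.2, 185.8]), array([145.2, 116.5]), np.float64(13.5)] 0.0984
```

View pics/wrist4.png

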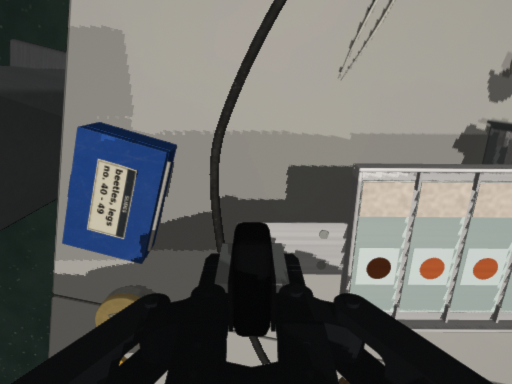

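Wrist view: the tray's front wall is at x≈355, it sits square to the gripper, and the rack's left front corner is at (497,145). Next I'll fit the rack walls and cover more carefully.

Run:
```python
from h import *
c=np.array([.739,.187])
for n in ['side','scene','side','scene']:
    p=cam(n); C=cloud(p); P=C.reshape(-1,3)
    for yaw in [13.9]:
        a=np.radians(yaw); U=np.array([[np.cos(a),np.sin(a)],[-np.sin(a),np.cos(a)]])
        L=(P[:,:2]-c)@U.T; z=P[:,2]
        for nm,lo,hi in [('left',.045,.062),('rightin',-.062,-.045)]:
            m=(L[:,1]>lo)&(L[:,1]<hi)&(L[:,0]>-.055)&(L[:,0]<.06)&(z>.03)&(z<.085)
            if m.sum()>20:
                f=np.polyfit(L[m,0],L[m,1],1); print(n,nm,m.sum(),'mid y mm',round(np.median(L[m,1])*1e3,1),'at0',round(f[1]*1e3,1),'slope deg',round(np.degrees(f[0]),2))
        m=(abs(z-.097)<.006)&(abs(L[:,0])<.09)&(abs(L[:,1])<.08)
        # edges of the cover by binned extremes
        q=L[m]; 
        e=lambda v,w_,s: np.round(np.median([s(v[(w_>=b)&(w_<b+.01)]) for b in np.arange(-.04,.04,.01)])*1e3,1)
        print(n,'cover n',m.sum(),'x',e(q[:,0],q[:,1],np.min),e(q[:,0],q[:,1],np.max),'y',e(q[:,1],q[:,0],np.min),e(q[:,1],q[:,0],np.max),'z',np.median(z[m]))
```

```text
side left 579 mid y mm 52.7 at0 52.8 slope deg -0.32
side rightin 65 mid y mm -51.6 at0 -51.2 slope deg 0.04
side cover n 1227 x -64.9 70.8 y -55.2 55.8 z 0.09843990606632114
scene rightin 80 mid y mm -52.1 at0 -52.1 slope deg -0.27
scene cover n 380 x -27.7 67.4 y -53.2 42.6 z 0.0941404246735299
side left 579 mid y mm 52.7 at0 52.7 slope deg -0.07
side rightin 60 mid y mm -51.7 at0 -54.1 slope deg -3.04
side cover n 1222 x -64.2 69.5 y -54.5 56.7 z 0.09843469710038825
scene rightin 80 mid y mm -52.2 at0 -52.1 slope deg -0.3
scene cover n 376 x -28.3 67.1 y -53.1 42.1 z 0.0942278467225299
```

Request:
{"name": "arm_command", "arguments": {"slide": [[-0.1,0,0.8],[-0.2,0,2],[-0.25,0,3.3],[-0.25,0,4.2],[-0.25,0,4.5]], "spin": [0,0,0,0,0]}}

```text
clock: 10.52
eef_pos: [0.486, 0.1249, 0.0858]
tool_rot: [0.618, 0.786, -0.001, -0.001]
ft_force: [-0.7, -1.2, -0.6]
grip_width: 0.0154
grasp_force: 58.5
```

Request:
{"name": "arm_command", "arguments": {"slide": [[0,0.8,0],[0,2.2,0],[0,3.8,0],[0,5.2,0],[0,6,0]], "spin": [0,0,0,0,0]}}

```text
clock: 11.15
eef_pos: [0.5466, 0.1398, 0.0874]
tool_rot: [0.618, 0.787, 0.001, 0.001]
ft_force: [1.3, -0.0, -0.9]
grip_width: 0.0153
grasp_force: 58.5
```

Run:
```python
from h import *
show()
p=cam('wrist','wrist5.png'); q=cam('side'); s=cam('scene')
f=lambda p,x,y,W=66,H=50: cv2.resize(p['pixels'][y-H:y+H,x-W:x+W,::-1],(400,300),interpolation=2)
cv2.imwrite('pics/c5.png',np.vstack([np.hstack([f(q,215,180),f(s,270,185)]),np.hstack([cv2.resize(p['pixels'][:,:,::-1],(400,300))]*2)]))
```

```text
t 11.15 pos [0.5466 0.1398 0.0874] yaw y 13.72 tilt z [ 0.002  0.    -1.   ] F [ 1.3 -0.  -0.9] w 0.0153 g 58.5
```

View pics/c5.png

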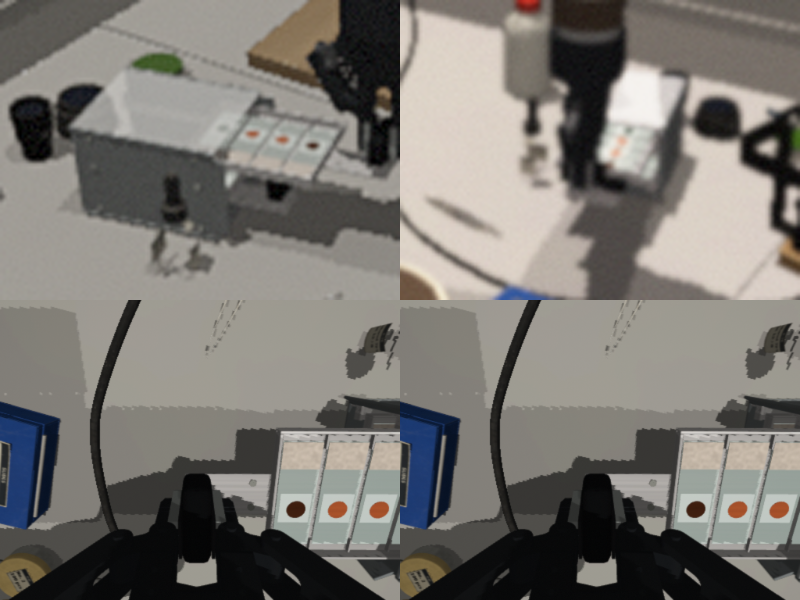

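The crops show the tray's rear edge already under the cover at about the right height: side view about (240,130), and in the wrist view the tray wall at (330,430) lies next to the rack's left wall at (375,400). I'll continue in and check the side gaps on the way.

Request:
{"name": "arm_command", "arguments": {"slide": [[0,0.8,0],[0,2,0],[0,3.5,0],[0,4.6,0],[0,5,0]], "spin": [0,0,0,0,0]}}

```text
clock: 11.92
eef_pos: [0.5944, 0.1514, 0.0867]
tool_rot: [0.618, 0.786, 0.0, 0.0]
ft_force: [0.1, -0.1, -1.0]
grip_width: 0.0152
grasp_force: 58.5
```

Run:
```python
from h import *
show()
o,A=tool(); c=np.array([.7407,.1866]); a=np.radians(13.7); U=np.array([[np.cos(a),np.sin(a)],[-np.sin(a),np.cos(a)]])
print('tcp in rack',np.round((o['eef_pos'][:2]-c)@U.T,4))
p=cam('wrist','wrist6.png'); P=cloud(p).reshape(-1,3); L=np.c_[(P[:,:2]-c)@U.T,P[:,2]]
for lo,hi in [(-.10,-.085),(-.085,-.07),(-.07,-.06)]:
    m=(L[:,0]>lo)&(L[:,0]<hi)&(L[:,2]>.06)&(L[:,2]<.11)
    h,e=np.histogram(L[m,1],bins=np.arange(-.064,.068,.004)); zz=[np.round(np.max(L[m&(L[:,1]>=b)&(L[:,1]<b+.004),2],initial=0)*1e3) for b in e[:-1]]
    print(lo,[(round(float(b)*1e3),int(k),int(z)) for b,k,z in zip(e,h,zz) if k>0])
```

```text
t 11.93 pos [0.5944 0.1514 0.0867] yaw y 13.71 tilt z [ 0.  0. -1.] F [ 0.1 -0.1 -1. ] w 0.0152 g 58.5
tcp in rack [-0.1505  0.0004]
-0.1 [(-32, 14, 79), (-28, 92, 79), (-24, 147, 84), (-20, 141, 85), (-16, 153, 85), (-12, 157, 85), (-8, 162, 85), (-4, 170, 85), (0, 170, 85), (4, 177, 85), (8, 169, 85), (12, 183, 85), (16, 182, 85), (20, 186, 85), (24, 197, 86), (28, 200, 85), (32, 204, 85), (36, 231, 85), (40, 140, 85), (44, 268, 86)]
-0.085 [(-44, 12, 79), (-40, 51, 80), (-36, 119, 80), (-32, 163, 79), (-28, 160, 79), (-24, 160, 79), (-20, 168, 80), (-16, 163, 79), (-12, 173, 79), (-8, 184, 80), (-4, 180, 80), (0, 194, 79), (4, 197, 79), (8, 194, 79), (12, 206, 79), (16, 197, 79), (20, 212, 80), (24, 208, 80), (28, 223, 80), (32, 233, 80), (36, 267, 80), (40, 170, 81), (44, 259, 86), (52, 43, 93), (56, 270, 94), (60, 54, 92)]
-0.07 [(-48, 27, 85), (-44, 150, 97), (-40, 121, 98), (-36, 214, 98), (-32, 213, 99), (-28, 224, 98), (-24, 209, 99), (-20, 222, 98), (-16, 241, 99), (-12, 240, 99), (-8, 249, 99), (-4, 250, 98), (0, 266, 98), (4, 259, 98), (8, 260, 98), (12, 275, 98), (16, 292, 98), (20, 286, 99), (24, 299, 98), (28, 309, 98), (32, 308, 98), (36, 321, 98), (40, 256, 98), (44, 417, 99), (48, 267, 99), (52, 324, 99), (56, 52, 99)]
```

View pics/wrist6.png

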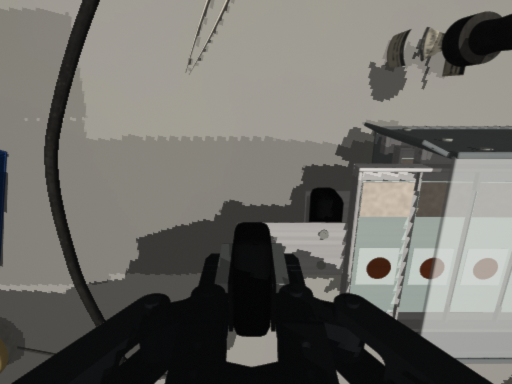

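Request:
{"name": "arm_command", "arguments": {"slide": [[0,0.7,0],[0,1.7,0],[0,2.7,0],[0,3.2,0],[0,3.4,0]], "spin": [0,0,0,0,0]}}

```text
clock: 12.6
eef_pos: [0.6269, 0.1593, 0.0867]
tool_rot: [0.618, 0.786, -0.0, -0.0]
ft_force: [0.5, 0.5, -1.0]
grip_width: 0.0152
grasp_force: 58.5
```

```bash
cat > chk.py <<'E'
from h import *
import sys
show()
o,A=tool(); c=np.array([.7407,.1866]); a=np.radians(13.7); U=np.array([[np.cos(a),np.sin(a)],[-np.sin(a),np.cos(a)]])
print('tcp in rack',np.round((o['eef_pos'][:2]-c)@U.T,4))
p=cam('wrist',sys.argv[1]); P=cloud(p).reshape(-1,3); L=np.c_[(P[:,:2]-c)@U.T,P[:,2]]
m=(L[:,2]>.093)&(L[:,2]<.103); q=L[m]
print('cover front x',np.round([q[(q[:,1]>b)&(q[:,1]<b+.01),0].min()*1e3 for b in np.arange(-.03,.045,.015)],1),'left y',np.round([q[(q[:,0]>b)&(q[:,0]<b+.01),1].max()*1e3 for b in np.arange(-.065,-.02,.012) if ((q[:,0]>b)&(q[:,0]<b+.01)).any()],1))
m=(L[:,2]>.055)&(L[:,2]<.09)&(L[:,0]<-.06)&(abs(L[:,1])<.05); q=L[m]
for k in ['tray_front','tray_pull','upper_stops','upper_seat','tray']:
    for d in landmark_of(p,k)[:1]:
        z={'tray_pull':.029,'upper_stops':None,'upper_seat':None}.get(k,0); z=Z[k] if z is None else o['eef_pos'][2]-.0124+z
        x=w(p,*d['centre'],z=z); print(k,np.round((x[:2]-c)@U.T,4),round(d['confidence'],2))
E
python3 chk.py wrist7.png
```

```text
t 12.6 pos [0.6269 0.1593 0.0867] yaw y 13.71 tilt z [-0. -0. -1.] F [ 0.5  0.5 -1. ] w 0.0152 g 58.5
tcp in rack [-0.117   0.0004]
cover front x [ -53.8  -66.1 -137.7 -124.4  -65.9] left y [105.2 108.5  56.6  56.7]
tray_front [-0.0658  0.0011] 0.63
tray_pull [-0.1171 -0.0004] 0.58
upper_stops [-0.0651 -0.0028] 0.63
upper_seat [-0.0599 -0.0017] 0.37
```

Request:
{"name": "arm_command", "arguments": {"slide": [[0,0.3,0],[0,0.6,0],[0,0.9,0],[0,1.0,0],[0,1.0,0]], "spin": [0,0,0,0,0]}}

```text
clock: 13.52
eef_pos: [0.6364, 0.1616, 0.0868]
tool_rot: [0.618, 0.786, -0.0, -0.0]
ft_force: [-0.2, 0.4, -1.3]
grip_width: 0.0153
grasp_force: 58.5
```

Request:
{"name": "arm_command", "arguments": {"slide": [[0,0.05,0],[0,0.1,0],[0,0.15,0],[0,0.2,0],[0,0.2,0]], "spin": [0,0,0,0,0]}}

```text
clock: 14.15
eef_pos: [0.6383, 0.1621, 0.0869]
tool_rot: [0.618, 0.786, 0.0, 0.0]
ft_force: [-0.6, 0.8, 0.2]
grip_width: 0.015
grasp_force: 58.5
```

Request:
{"name": "arm_command", "arguments": {"slide": [[0,0.05,0],[0,0.1,0],[0,0.15,0],[0,0.2,0],[0,0.2,0]], "spin": [0,0,0,0,0]}}

```text
clock: 14.78
eef_pos: [0.6402, 0.1626, 0.0869]
tool_rot: [0.618, 0.786, -0.0, -0.0]
ft_force: [-0.5, -0.2, -1.1]
grip_width: 0.0151
grasp_force: 58.6
```

Request:
{"name": "arm_command", "arguments": {"slide": [[0,0.05,0],[0,0.1,0],[0,0.15,0],[0,0.2,0],[0,0.2,0]], "spin": [0,0,0,0,0]}}

```text
clock: 15.4
eef_pos: [0.6405, 0.1624, 0.0867]
tool_rot: [0.618, 0.786, -0.002, -0.001]
ft_force: [-6.8, -2.6, 2.0]
grip_width: 0.015
grasp_force: 59.0
```

Contact with the rear stops came at the expected place. I'll back off about 2 mm and lower.

Request:
{"name": "arm_command", "arguments": {"slide": [[0,-0.2,0],[0,-0.4,0],[0,-0.4,0.3],[0,-0.4,0.6],[0,-0.4,0.8]], "spin": [0,0,0,0,0]}}

```text
clock: 16.02
eef_pos: [0.6383, 0.1621, 0.0785]
tool_rot: [0.618, 0.786, -0.0, -0.0]
ft_force: [0.3, 0.8, -1.4]
grip_width: 0.0148
grasp_force: 58.7
```

Request:
{"name": "arm_command", "arguments": {"slide": [[0,0,0.1],[0,0,0.2],[0,0,0.3],[0,0,0.4],[0,0,0.4]], "spin": [0,0,0,0,0]}}

```text
clock: 16.65
eef_pos: [0.6382, 0.1621, 0.0748]
tool_rot: [0.618, 0.786, -0.0, -0.0]
ft_force: [-0.3, 0.4, -0.2]
grip_width: 0.0155
grasp_force: 58.7
```

```bash
python3 chk.py wrist8.png
python3 - <<'E'
from h import *
q=cam('side'); s=cam('scene')
f=lambda p,x,y,W=52,H=39: cv2.resize(p['pixels'][y-H:y+H,x-W:x+W,::-1],(400,300),interpolation=2)
cv2.imwrite('pics/c8.png',np.vstack([np.hstack([f(q,220,180),f(s,270,185)]),np.hstack([cv2.resize(cv2.imread('pics/wrist8.png')[100:352,176:],(800,600))[::2,::2]]*2)]))
E
```

```text
t 16.65 pos [0.6382 0.1621 0.0748] yaw y 13.72 tilt z [-0. -0. -1.] F [-0.3  0.4 -0.2] w 0.0155 g 58.7
tcp in rack [-0.1054  0.0004]
cover front x [-110.7 -112.4 -126.1 -112.8  -65.9] left y [105.4 108.7  56.7  56.8]
tray_pull [-0.106   0.0004] 0.61
upper_stops [-0.062   0.0017] 0.98
```

View pics/c8.png

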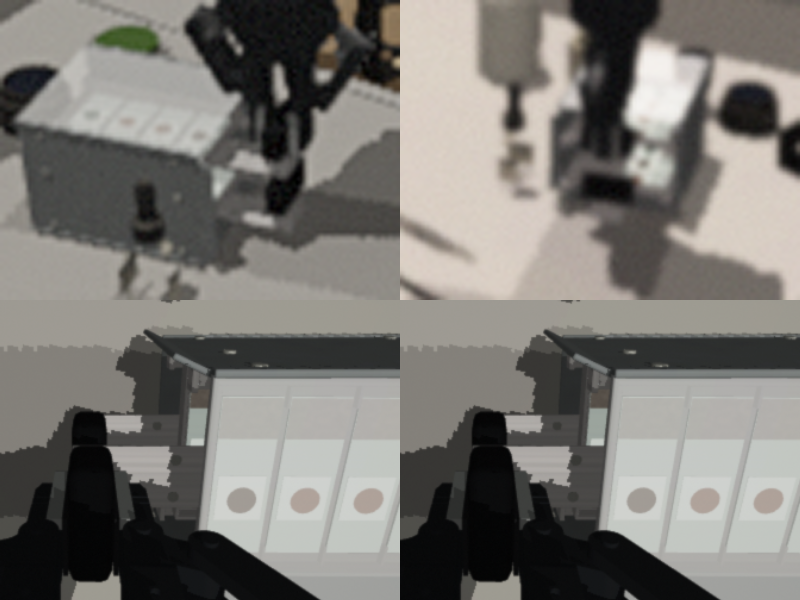

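The tray is fully under the cover, its pull directly above the lower tray's pull, and it's close to the runners. I'll lower the last millimetre until the force shows contact.

Request:
{"name": "arm_command", "arguments": {"slide": [[0,0,0.03],[0,0,0.06],[0,0,0.08],[0,0,0.1],[0,0,0.1]], "spin": [0,0,0,0,0]}}

```text
clock: 17.68
eef_pos: [0.6383, 0.1621, 0.0743]
tool_rot: [0.618, 0.786, 0.0, 0.0]
ft_force: [-1.9, -1.2, 3.0]
grip_width: 0.0151
grasp_force: 59.2
```

Request:
{"name": "arm_command", "arguments": {"slide": [[0,0,0],[0,0,0],[0,0,0],[0,0,0],[0,0,0]], "spin": [0,0,0,0,0], "jaw": 3.0}}

```text
clock: 18.3
eef_pos: [0.6383, 0.1621, 0.0738]
tool_rot: [0.618, 0.786, -0.0, -0.0]
ft_force: [0.3, 0.4, 0.0]
grip_width: 0.0303
grasp_force: 0.0
```

Request:
{"name": "arm_command", "arguments": {"slide": [[0,0,-0.3],[0,0,-1.2],[0,0,-2.5],[0,0,-4],[0,0,-5.5]], "spin": [0,0,0,0,0]}}

```text
clock: 18.92
eef_pos: [0.6386, 0.1622, 0.1306]
tool_rot: [0.618, 0.786, 0.0, 0.0]
ft_force: [0.8, 0.4, 0.3]
grip_width: 0.0301
grasp_force: 0.0
```

Request:
{"name": "arm_command", "arguments": {"slide": [[0,0,-2],[0,-1,-4],[0,-3,-5],[0,-5.5,-5],[0,-8,-5]], "spin": [0,0,0,0,0]}}

```text
clock: 19.55
eef_pos: [0.5595, 0.1429, 0.1801]
tool_rot: [0.618, 0.786, 0.0, 0.0]
ft_force: [0.3, -0.4, 0.8]
grip_width: 0.0301
grasp_force: 0.0
```

Run:
```python
from h import *
show()
c=np.array([.7425,.187]); a=np.radians(13.7); U=np.array([[np.cos(a),np.sin(a)],[-np.sin(a),np.cos(a)]])
im={n:cam(n) for n in ['wrist','side','scene']}
for n,p in im.items():
    P=cloud(p).reshape(-1,3); L=np.c_[(P[:,:2]-c)@U.T,P[:,2]]
    m=(abs(L[:,0]+.107)<.02)&(abs(L[:,1])<.03)&(L[:,2]>.085)&(L[:,2]<.112)
    if m.sum()>5: print(n,'pull top',m.sum(),np.round(np.percentile(L[m,2],[50,95])*1e3,1),[np.round(x,1) for x in cv2.minAreaRect((L[m][:,:2]*1000).astype(np.float32))])
    q=L[m&(L[:,2]>.098)]
    if len(q)>20: print('top slope x,y',np.linalg.lstsq(np.c_[q[:,:2],np.ones(len(q))],q[:,2],rcond=None)[0][:2])
    m=(abs(L[:,0]+.075)<.008)&(abs(L[:,1])<.013)&(L[:,2]<.085)&(L[:,2]>.05)
    if m.sum()>5: print('tongue z',m.sum(),np.median(L[m,2]))
f=lambda p,x,y,W=52,H=39: cv2.resize(p['pixels'][y-H:y+H,x-W:x+W,::-1],(400,300),interpolation=2)
cv2.imwrite('pics/c9.png',np.vstack([np.hstack([f(im['side'],220,180),f(im['scene'],270,185)]),np.hstack([cv2.resize(im['wrist']['pixels'][:,:,::-1],(400,300))]*2)]))
```

```text
t 19.55 pos [0.5595 0.1429 0.1801] yaw y 13.71 tilt z [ 0.001  0.    -1.   ] F [ 0.3 -0.4  0.8] w 0.0301 g 0.0
wrist pull top 1706 [103.3 104.9] [array([-106.8,    1.9]), array([44.9, 16.4]), np.float64(89.7)]
top slope x,y [ 0.14765276 -0.01759611]
tongue z 573 0.06422886521534224
side pull top 120 [101.9 106.7] [array([-108.1,    1.9]), array([47.2, 16. ]), np.float64(89.6)]
top slope x,y [ 0.17720178 -0.03565236]
tongue z 32 0.06581791176198773
scene pull top 87 [ 95.8 102.4] [array([-114.6,    1.8]), array([47.2, 18.5]), np.float64(83.4)]
top slope x,y [ 0.00355868 -0.00300145]
```

View pics/c9.png

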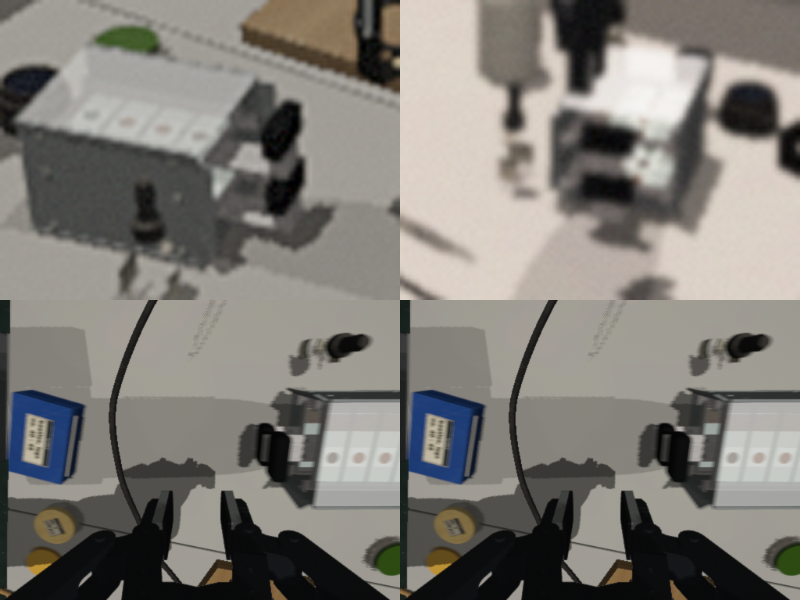

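The tray is seated: pull top at 103–104 mm (104 expected), tongue top at 64 mm, square to the rack. The bottle, tweezers and lower tray are undisturbed.

```bash
python3 -c "
from h import *
print(job_done())"
```

```text
the job is handed in; nothing more can be done
None
```

The loose tray is on the rack's upper level, lying on the runners behind the front stops with its pull sticking out at the front; the job was handed in at about 20 s with nothing else disturbed.

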